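# Shift the calibrator's gear lever through its gate

## Robot

A 6-joint arm with a two-finger parallel gripper is mounted at the origin on the work surface. World frame = base frame: x ahead of the robot, y to its left, z up, the work surface at z = 0. Lengths are in m, angles in rad, forces in N, time in s.
With the tool pointing down it reaches from about 0.25 to 0.775 m from the base axis. Payload 4 kg.
Tool frame: the origin (TCP) lies midway between the tips of the shut fingers; the grasp point (between the pads) lies ctrl.pinch_z behind it (ctrl.pinch_z is the distance from the TCP to the grasp point, in m); y points along the fingers, x is the direction in which the jaws open and shut, and the axes are right-handed (so a half turn about y gives the same grasp; the last joint's range is limited). The gripper opens to 85 mm and grips with 20 to 120 N. Pads are 22 mm wide; open, the fingers measure 114 mm over their backs; the gripper's body (76 mm by 85 mm) begins 54 mm behind the grasp point. The pads swing forward as they close: fully open they stand 13 mm farther back than shut.
Start: joints at [1.169, 0.087, 1.371, -0, 1.684, -0.103], TCP at [0.162, 0.526, 0.231] pointing down, gripper open.
Joint ranges: [-3.1, 3.1], [-0.76, 2.03], [0.27, 2.55], [-1.08, 4.22], [0.17, 2.65], [-2.57, 2.57]. Speed limits (rad/s): [2.79, 2.79, 3.14, 3.14, 3.14, 3.14].

## Interface

Orientations are given as [roll, pitch, yaw] about the fixed x, y, z axes, in that order (R = Rz(yaw) Ry(pitch) Rx(roll)).
In Python, from cell import readout, optics, ctrl gives the robot as it stands. The module is installed in compiled form; this text tells all that it offers.
- The arm moves only by the shell command python3 -m creep 'ROWS' [FORCE]. ROWS is JSON, a list of rows, each a list of 7 numbers: the shift along the tool's x, y, z in m, then the turn, a rotation vector about the tool's x, y, z in rad, then the opening, from -1 (shut) to 1 (fully open), so that 0 is half open. A call has exactly 10 rows; each row shifts and turns the commanded pose from where the row before left it, along the tool's axes as they then stand; what a row does not reach is not made up. A row lasts 1/8 s, in which the tool goes at most 62.5 mm and 10.7 degrees, less where a joint would pass 70% of its speed; a pose out of reach is approached as far as the arm can. A call with a gripper value outside its range is refused whole. The fingers move at their own pace and stop on an object; FORCE is the grip in N (left out, the last holds). Time passes only in rows, so rows that do not move let the fingers close, or fill a call up. It gives the time, the measured TCP pose, the force and the opening at its end, in the units of the state.
- readout.get_state(): the state, without advancing time (a new reading comes with each control period).
- optics.snapshot(name): name is "side" or "top"; returns the picture (384x512x3 uint8, red, green, blue); there is no depth.
- optics.get_calibration(name): a dict with "mtx" (3x3 intrinsics, pixels), "k1" (the pictures are not rectified: a ray, as slopes to the right and down, at radius r is drawn at 1 + k1 r^2 times it, then the intrinsics apply), "R" (3x3) and "t" (3): a world point X has camera coordinates R X + t. Camera axes: x right, y down, z forward; pixel columns grow to the right and rows downward; lengths in m; the calibration is good to about 2 mm. A picture is of the moment at which its call begins. get_calibration takes no time and is no camera call.
- ctrl.job_done(): hands the job in, once; it reports no verdict.
The state is a dict: "time_s": time; "qpos": joint angles; "joint_velocities": joint speeds; "joint_efforts": joint torques, N m; "position": TCP position; "orientation": TCP orientation; "force": force on the tool from outside, world axes, zero at the start; "torque": the same for the moment, N m; "width": opening from 0.0 (shut) to 1.0 (fully open).
Only numpy, scipy, OpenCV 4.12 (cv2) and the standard library are available. Lean on these libraries where they do the work, as an engineer would, in place of code of your own. Each camera call takes 0.05 s, during which the arm holds its last target. There are 200 camera calls.

## Task

Shift the gear lever on the blue drive unit into the slot that has the tall brass thumbscrew standing at its outer end, and push it fully home there. The lever moves only along the gate: push it back to the cross channel, sideways along that, then into the slot. Only push it, with the outside of the fingers: do not take it between them, leave the things on the bench where they are, and finish clear of the lever.

Things in the scene. Friction and masses are not known exactly. Their poses are not given: they have to be found in the camera images.
- gearbox: Blue drive unit, fixed to the bench, 180 mm along its x, 190 mm along its y; origin under its centre. Yawed by up to 0.4 rad; its x points away from the robot ('far'), y to the left, z up. Housing top 106 mm, face of the steel gate plate on it 116 mm above the bench; only the lever and the slot markers rise above that.
- gate (a point): Centre of the face of the steel gate plate (130 x 130 mm), axes as the unit's. Three parallel slots along x (columns at y = +26, 0, -26 mm: left, middle, right), joined by one cross channel along y at x = 0. Slots and channel are 15 mm wide, the stalk is 10 mm thick. Each column has a near slot (x < 0) and a far slot (x > 0).
- knob (a point): Centre of the lever's black knob, round, 36 mm across, 49 mm high (25 below to 24 mm above this point along the stalk; z along the stalk). 145 mm from the pivot; upright it is 71 mm above the plate. Cannot be lifted. With lever = s, crossgate = c it lies at (145 sin s, -145 sin c cos s, 145 cos c cos s) mm from the pivot, in the unit's axes.
- pivot (a point): Pivot of the gear lever, inside the unit: 74 mm straight below the point gate, axes as the unit's.
- lever (a joint): Near-far angle of the lever, rad: 0 in the cross channel, + away from the robot (unit +x); end stops -0.33 (home in a near slot) and +0.33 (home in a far slot). Stays where left; about 2 N at the knob moves it. Starts from -0.3 to 0.3. The gate blocks sideways motion unless this is within about 0.035 of 0 (slot mouths are rounded).
- crossgate (a joint): Sideways angle of the lever, rad: -0.356 in the left column, 0 in the middle one, +0.356 in the right one (unit -y); end stops -0.385 and +0.385. Stays where left; about 2 N at the knob moves it. Starts in the left column. A slot lets the stalk in when this is within about 0.03 of its column.
- index_top (a point): Top centre of the brass thumbscrew (22 mm across, 18 mm high plus a 4 mm stub, fixed upright on the gate plate) that marks the wanted slot. It stands at that slot's outer end: x = -50 (near) or +50 mm (far), y = 0 (middle column) or -28 mm (right column) from the gate centre. The other three of these four places have only flat brass plugs 10 mm across, 3 mm high.
- thermometer: Bystander: black hand-held thermometer lying on the bench, 200 x 45 x 28 mm, probe along its +x; loose, origin under its middle. Leave it alone.
- refblock: Bystander: plain steel reference cylinder, 44 mm across, 60 mm high, standing on the bench; loose, origin under its centre. Leave it alone.
- mug: Bystander: white mug, 80 mm across, 90 mm high, standing on the bench; loose, origin under its centre. Leave it alone.

How it is judged:
At the end, for the whole second after the job is handed in: The lever is in the slot marked by the thumbscrew (crossgate within 0.1 rad of 0 for the middle column, or above 0.27 rad for the right column) and pushed home (lever beyond 0.27 rad towards the marker; the stop is at 0.33), at rest (((y of index_top in the frame of gate above -0.014 m and value of joint crossgate between -0.1 and 0.1 rad and x of index_top in the frame of gate below 0 m and value of joint lever below -0.27 rad) or (y of index_top in the frame of gate above -0.014 m and value of joint crossgate between -0.1 and 0.1 rad and x of index_top in the frame of gate above 0 m and value of joint lever above 0.27 rad) or (y of index_top in the frame of gate below -0.014 m and value of joint crossgate above 0.27 rad and x of index_top in the frame of gate below 0 m and value of joint lever below -0.27 rad) or (y of index_top in the frame of gate below -0.014 m and value of joint each of crossgate, lever above 0.27 rad and x of index_top in the frame of gate above 0 m)) and velocity of joint lever between -0.05 and 0.05 rad/s and velocity of joint crossgate between -0.05 and 0.05 rad/s); the robot touches nothing.
It fails at once if the lever is taken between the fingers (the middle of the grip lies inside its knob or stalk) (x of the grasp point in the frame of knob between -0.011 and 0.011 m and y of the grasp point in the frame of knob between -0.011 and 0.011 m and z of the grasp point in the frame of knob between -0.08 and 0.016 m).
It fails at once if the thermometer is shifted by more than 15 mm or lifted (distance of thermometer from where it was at the start of the episode above 0.015 m).
It fails at once if the reference block is shifted by more than 15 mm or lifted (distance of refblock from where it was at the start of the episode above 0.015 m).
It fails at once if the mug is shifted by more than 15 mm or lifted (distance of mug from where it was at the start of the episode above 0.015 m).
It also fails if it takes over 51 s, if anything falls off the work surface, if the arm or the gripper's body presses on something with over 40 N, if the wrist force passes 120 N, or if a joint passes its speed limit or range.

## Working session

There is one attempt and no reset: what is moved stays moved. The work goes in short steps, Python scripts to look and compute and a shell command to move; the robot and the scene stay as the last step left them, time stands still between calls to the robot, and variables do not carry over. Pictures are saved under pics/ and viewed, about 8 in all and at most 12, crops included, and the job is handed in when it is done.

```bash
mkdir -p pics
python3 - <<'E'
from cell import readout, optics, ctrl
import cv2,numpy as np
print(readout.get_state(), ctrl.pinch_z)
for n in("side","top"):
    cv2.imwrite(f"pics/{n}0.png",cv2.cvtColor(optics.snapshot(n),cv2.COLOR_RGB2BGR)); print(n,optics.get_calibration(n))
E
```

```text
{'time_s': 0.0, 'qpos': array([ 1.16885941e+00,  8.79882994e-02,  1.37229762e+00,  6.48506097e-06,
        1.68359135e+00, -1.03050678e-01]), 'joint_velocities': array([-0.00250221,  0.00117565,  0.00027861,  0.00039767,  0.00180318,
        0.00079568]), 'joint_efforts': array([-5.01077757e-04, -3.51858938e+01, -3.13276613e+01, -2.25181057e-04,
        1.07344877e-02,  2.16203333e-06]), 'position': array([0.16172815, 0.52515457, 0.23009892]), 'orientation': array([-1.5705549 ,  0.00227184,  1.27191109]), 'force': array([ 0.0613781 ,  0.06297463, -0.46607285]), 'torque': array([ 0.01975126, -0.00129334, -0.04181069]), 'width': 0.9979727511627557} 0.0187
side {'mtx': array([[499.75078157,   0.        , 250.43191442],
       [  0.        , 499.75078157, 184.56168489],
       [  0.        ,   0.        ,   1.        ]]), 'k1': -0.17590653857787442, 'R': array([[ 0.97991047, -0.19941179, -0.00322624],
       [-0.14726609, -0.71256805, -0.68597338],
       [ 0.13449226,  0.67266761, -0.72761948]]), 't': array([-0.56450002,  0.18674411,  1.07236594])}
top {'mtx': array([[477.03799495,   0.        , 247.02475625],
       [  0.        , 477.03799495, 200.11200932],
       [  0.        ,   0.        ,   1.        ]]), 'k1': -0.11929321287250803, 'R': array([[-0.05493482, -0.99848555, -0.00296061],
       [-0.97441505,  0.05425722, -0.21810883],
       [ 0.21793915, -0.00909691, -0.97591996]]), 't': array([0.03745661, 0.61592319, 0.94485202])}
```

View pics/top0.png

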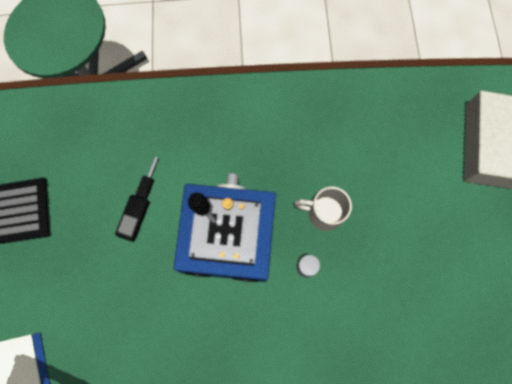

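View pics/side0.png

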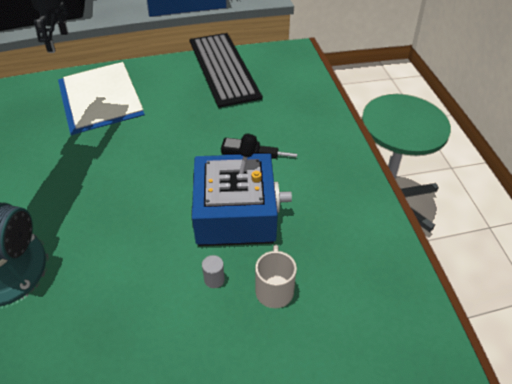

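The top view shows the knob at (199,204), in the far-left slot. The big brass thumbscrew is at (228,203) and the flat plugs are at (242,206), (222,254) and (237,255), so the target looks like middle-far. Next I'll measure the unit, lever and bystander positions.

```bash
cat > h.py <<'E'
from cell import readout, optics, ctrl
import cv2,numpy as np
from scipy.optimize import least_squares
def ray(n,p):
    c=optics.get_calibration(n);K=c["mtx"]
    u=cv2.undistortPoints(np.array([[p]],float),K,np.array([c["k1"],0,0,0]))[0,0]
    return -c["R"].T@c["t"], c["R"].T@np.array([u[0],u[1],1])
def plane(n,p,z):
    o,d=ray(n,p); return o+d*(z-o[2])/d[2]
def tri(p,q):
    o1,d1=ray("top",p);o2,d2=ray("side",q)
    s=np.linalg.lstsq(np.c_[d1,-d2],o2-o1,rcond=None)[0]
    a,b=o1+s[0]*d1,o2+s[1]*d2; return (a+b)/2,np.linalg.norm(a-b)
def cents(m,amin=6):
    n,_,st,ce=cv2.connectedComponentsWithStats(m.astype(np.uint8)); return [(st[i,4],*ce[i].round(1)) for i in range(1,n) if st[i,4]>=amin]
E
python3 - <<'E'
from h import *
for n in("top","side"):
    im=optics.snapshot(n); hsv=cv2.cvtColor(im,cv2.COLOR_RGB2HSV)
    H,S,V=cv2.split(hsv)
    x0,x1,y0,y1=(165,290,160,290) if n=="top" else (180,310,120,250)
    roi=np.zeros(H.shape,bool);roi[y0:y1,x0:x1]=1
    print(n,"brass",cents(roi&(H>12)&(H<30)&(S>110)&(V>120),3))
    print("blk",cents(roi&(V<45),15))
    blue=(roi&(H>100)&(H<125)&(S>150)&(V>60)).astype(np.uint8)
    c=max(cv2.findContours(blue,0,2)[0],key=cv2.contourArea)
    print("blue rect",cv2.boxPoints(cv2.minAreaRect(c)).round(1).tolist())
    g=(roi&(S<60)&(V>110)).astype(np.uint8)
    c=max(cv2.findContours(g,0,2)[0],key=cv2.contourArea); print("plate",cv2.boxPoints(cv2.minAreaRect(c)).round(1).tolist())
    cr=cv2.resize(im[y0:y1,x0:x1],None,fx=4,fy=4,interpolation=cv2.INTER_CUBIC)
    cv2.imwrite(f"pics/{n}1.png",cr[:,:,::-1])
a,b=cv2.imread("pics/top1.png"),cv2.imread("pics/side1.png"); s=300
cv2.imwrite("pics/c1.png",np.hstack([cv2.resize(a,(390,400)),cv2.resize(b,(400,400))]))
E
```

```text
top brass [(np.int32(83), np.float64(227.2), np.float64(203.3)), (np.int32(7), np.float64(241.3), np.float64(206.0)), (np.int32(7), np.float64(221.7), np.float64(254.0)), (np.int32(6), np.float64(236.0), np.float64(255.5))]
blk [(np.int32(326), np.float64(199.0), np.float64(203.6)), (np.int32(379), np.float64(225.7), np.float64(230.1))]
blue rect [[173.39999389648438, 271.0], [182.60000610351562, 182.6999969482422], [275.8999938964844, 192.39999389648438], [266.70001220703125, 280.70001220703125]]
plate [[188.6999969482422, 256.3999938964844], [194.89999389648438, 196.0], [260.5, 202.6999969482422], [254.3000030517578, 263.1000061035156]]
side brass [(np.int32(74), np.float64(255.7), np.float64(175.2)), (np.int32(12), np.float64(210.3), np.float64(180.2)), (np.int32(12), np.float64(256.5), np.float64(188.0)), (np.int32(14), np.float64(210.2), np.float64(189.6))]
blk [(np.int32(579), np.float64(249.1), np.float64(147.5)), (np.int32(166), np.float64(232.8), np.float64(181.6)), (np.int32(145), np.float64(236.6), np.float64(243.5))]
blue rect [[189.39999389648438, 155.5], [274.5, 151.89999389648438], [278.1000061035156, 240.5], [193.10000610351562, 244.10000610351562]]
plate [[206.0, 160.0], [262.0, 160.0], [262.0, 203.0], [206.0, 203.0]]
```

View pics/c1.png

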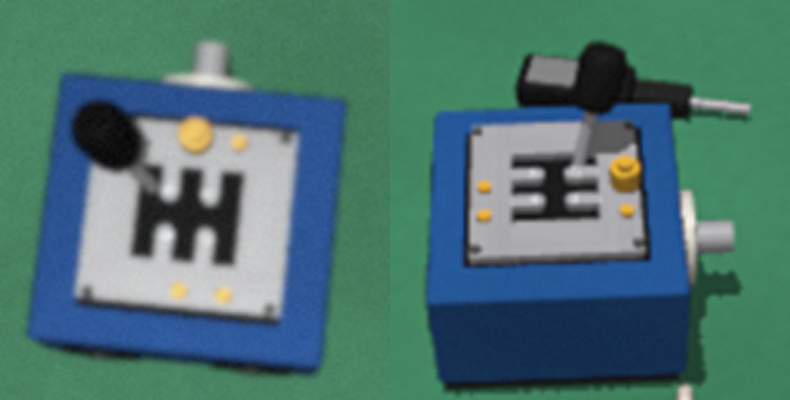

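The crop confirms it: the tall thumbscrew is at the far end of the middle column, and the lever is in left-far. I'll fit the gate pose from the plugs and triangulate the knob and bystanders.

```bash
cat >> h.py <<'E'
def gatefit(n,pts):
    L=np.array([[50,0],[50,-28],[-50,0],[-50,-28]])/1e3
    W=np.array([plane(n,p,z)[:2] for p,z in zip(pts,[.134,.119,.119,.119])])
    f=lambda v:(L@np.array([[np.cos(v[2]),np.sin(v[2])],[-np.sin(v[2]),np.cos(v[2])]])+v[:2]-W).ravel()
    r=least_squares(f,[.5,0,0]); return r.x,(r.fun*1e3).round(1)
E
python3 - <<'E'
from h import *
t=gatefit("top",[(227.2,203.3),(241.3,206),(221.7,254),(236,255.5)])
s=gatefit("side",[(255.7,175.2),(256.5,188),(210.3,180.2),(210.2,189.6)])
print(t);print(s)
k,e=tri((199,203.6),(249.1,147.5));print("knob",k,e)
v=(t[0]+s[0])/2;print("gate",v)
c,sn=np.cos(v[2]),np.sin(v[2])
d=k-np.r_[v[:2],.042];u=np.array([c*d[0]+sn*d[1],-sn*d[0]+c*d[1],d[2]]);print("unit",u,np.linalg.norm(u),"lever",np.arcsin(u[0]/.145),"cross",-np.arctan2(u[1],u[2]))
for nm,p,z in[("mug",(330,205),.09),("ref",(309,264),.06),("therm",(128,222),.02),("thtip",(156,159),.015)]:print(nm,plane("top",p,z))
E
```

```text
(array([ 0.54912515,  0.05149419, -0.15880391]), array([ 0.4,  0.1, -0.1, -0. , -0.2, -0.2, -0.1,  0.1]))
(array([ 0.54787505,  0.04902095, -0.17494746]), array([ 1.2,  2. , -0.5, -1.9, -0. , -0.1, -0.6,  0. ]))
knob [0.59363965 0.09659325 0.16345993] 0.0007430873893978242
gate [ 0.5485001   0.05025757 -0.16687568]
unit [0.03681603 0.05318979 0.12145993] 0.13761209359676485 lever 0.2567140789426496 cross -0.41276332720519626
mug [ 0.59217192 -0.16800661  0.09      ]
ref [ 0.475305   -0.11829484  0.06      ]
therm [0.59271344 0.26980462 0.02      ]
thtip [0.73704053 0.20612781 0.015     ]
```

```bash
cat >> h.py <<'E'
from scipy.spatial.transform import Rotation as Ro
G=np.array([.5488,.0505]);YAW=-.16
def where(tx=None,ty=None,z=None):
    s=readout.get_state();p=s["position"];R=Ro.from_euler("xyz",s["orientation"]).as_matrix()
    c,n=np.cos(YAW),np.sin(YAW);U=np.array([[c,-n,0],[n,c,0],[0,0,1]])
    u=U.T@(p-np.r_[G,0])
    print("t %.2f unit mm"%s["time_s"],(u*1e3).round(1),"F unit",(U.T@s["force"]).round(1),"yaw",s["orientation"].round(3),"w %.2f"%s["width"])
    if tx is not None: print("tool shift mm",(R.T@(U@(np.array([tx,ty,z])-u*1e3))).round(1))
E
python3 -m creep '[[0,-0.02,0,0,-0.14,0,-1],[-0.03,0,-0.045,0,0,0,-1],[-0.03,0,-0.045,0,0,0,-1],[-0.03,0,-0.045,0,0,0,-1],[-0.03,0,-0.045,0,0,0,-1],[-0.03,0,-0.045,0,0,0,-1],[-0.03,0,-0.045,0,0,0,-1],[-0.03,0,-0.045,0,0,0,-1],[-0.03,0,-0.045,0,0,0,-1],[0,0,0,0,0,0,-1]]'
python3 -c "from h import *;where(90,50,250)"
```

```text
time_s: 1.45
position: [0.4814, 0.2289, 0.2504]
orientation: [-1.57, 0.001, 1.406]
force: [0.5, 0.7, -0.0]
width: 0.001
t 1.45 unit mm [-94.9 165.4 250.4] F unit [ 0.3  0.8 -0. ] yaw [-1.570e+00  1.000e-03  1.406e+00] w 0.00
tool shift mm [-114.6    0.4 -185.5]
```

```bash
python3 -m creep '[[-0.023,0,-0.037,0,0,0,-1],[-0.023,0,-0.037,0,0,0,-1],[-0.023,0,-0.037,0,0,0,-1],[-0.023,0,-0.037,0,0,0,-1],[-0.023,0,-0.037,0,0,0,-1],[0,0.025,0,0,0,0,-1],[0,0.025,0,0,0,0,-1],[0,0.027,0,0,0,0,-1],[0,0,0,0,0,0,-1],[0,0,0,0,0,0,-1]]'
python3 - <<'E'
from h import *
where(27,50,172)
a,b=optics.snapshot("top")[140:300,140:310],optics.snapshot("side")[60:220,180:350]
cv2.imwrite("pics/c2.png",cv2.resize(np.hstack([a,b]),None,fx=2.3,fy=2.3)[:,:,::-1])
E
```

```text
time_s: 2.7
position: [0.6441, 0.0897, 0.1755]
orientation: [-1.572, -0.001, 1.413]
force: [-0.8, 0.3, 0.3]
width: -0.002
t 2.70 unit mm [ 87.9  53.9 175.5] F unit [-0.8  0.2  0.3] yaw [-1.572e+00 -1.000e-03  1.413e+00] w -0.00
tool shift mm [-3.7  3.4 60.9]
```

View pics/c2.png

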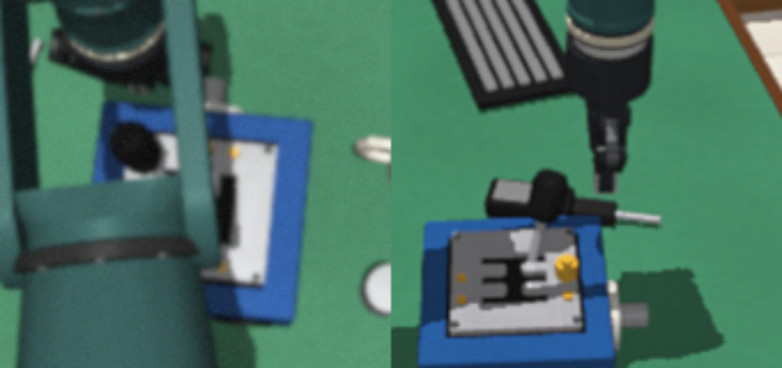

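The fingers stand just beyond the knob. Now push toward the robot.

```bash
python3 -m creep '[[-0.004,0.002,0.012,0,0,0,-1],[0,0,0.008,0,0,0,-1],[0,0,0.007,0,0,0,-1],[0,0,0.006,0,0,0,-1],[0,0,0.006,0,0,0,-1],[0,0,0.006,0,0,0,-1],[0,0,0.006,0,0,0,-1],[0,0,0.005,0,0,0,-1],[0,0,0,0,0,0,-1],[0,0,0,0,0,0,-1]]'
python3 - <<'E'
from h import *
where(29,50,172)
im=optics.snapshot("side");hsv=cv2.cvtColor(im,cv2.COLOR_RGB2HSV)
a=im[90:220,180:310]
cv2.imwrite("pics/c3.png",cv2.resize(a,None,fx=4,fy=4)[:,:,::-1])
E
```

```text
time_s: 4.05
position: [0.5875, 0.0938, 0.1718]
orientation: [-1.569, 0.0, 1.412]
force: [0.1, 0.4, 0.5]
width: -0.002
t 4.05 unit mm [ 31.3  49.  171.8] F unit [0.  0.4 0.5] yaw [-1.569  0.     1.412] w -0.00
tool shift mm [ 1.  -0.1  2.3]
```

View pics/c3.png

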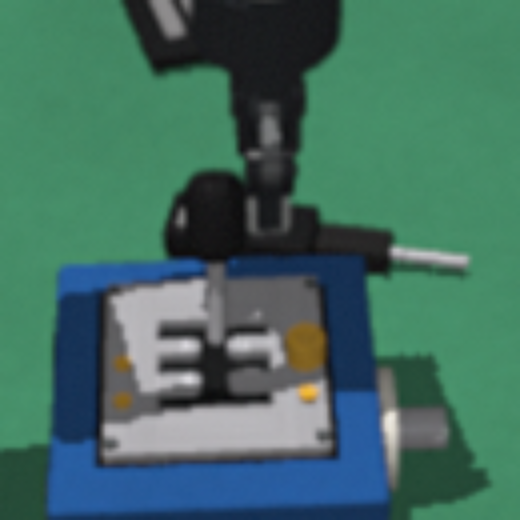

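The lever is now near the cross channel (stalk at crop column 217, channel at about 216). I'll compare this with the projected stalk position.

```bash
cat >> h.py <<'E'
def proj(n,X):
    c=optics.get_calibration(n)
    return cv2.projectPoints(np.array([X]),cv2.Rodrigues(c["R"])[0],c["t"],c["mtx"],np.array([c["k1"],0,0,0]))[0][0,0]
def stalk(n,s,c,L=.145):
    u=L*np.array([np.sin(s),-np.sin(c)*np.cos(s),np.cos(c)*np.cos(s)]);a,b=np.cos(YAW),np.sin(YAW)
    return proj(n,np.r_[G[0]+a*u[0]-b*u[1],G[1]+b*u[0]+a*u[1],.042+u[2]])
E
python3 - <<'E'
from h import *
f=lambda p:((p-[180,90])*4).round(0)
for s in(-.05,0,.05): print(s,"knob",f(stalk("side",s,-.356)),"stalk L=105",f(stalk("side",s,-.356,.105)))
im=optics.snapshot("side");H,S,V=cv2.split(cv2.cvtColor(im,cv2.COLOR_RGB2HSV))
for r in (136,140,144,148,157,160,163):print(r,V[r,220:250].tolist())
E
```

```text
-0.05 knob [196. 216.] stalk L=105 [202. 283.]
0 knob [209. 215.] stalk L=105 [212. 282.]
0.05 knob [223. 215.] stalk L=105 [221. 282.]
136 [138, 139, 141, 142, 142, 130, 87, 36, 27, 29, 31, 39, 40, 31, 34, 32, 28, 22, 17, 16, 22, 34, 22, 22, 21, 26, 31, 34, 35, 29]
140 [141, 144, 132, 71, 25, 24, 16, 22, 23, 25, 25, 27, 26, 27, 25, 25, 24, 21, 17, 19, 17, 47, 87, 89, 50, 25, 28, 28, 28, 35]
144 [143, 115, 56, 38, 90, 127, 71, 17, 21, 23, 24, 25, 24, 24, 22, 24, 22, 23, 15, 13, 15, 45, 90, 94, 51, 25, 28, 28, 29, 33]
148 [99, 44, 22, 24, 26, 28, 21, 19, 22, 19, 24, 23, 23, 26, 23, 23, 20, 20, 19, 16, 16, 23, 48, 64, 63, 58, 49, 48, 52, 52]
157 [159, 160, 159, 153, 152, 151, 152, 153, 152, 144, 113, 97, 97, 102, 104, 97, 84, 81, 83, 82, 81, 82, 81, 82, 82, 81, 82, 82, 82, 82]
160 [92, 106, 111, 110, 111, 111, 112, 128, 164, 174, 167, 135, 103, 101, 101, 95, 90, 94, 94, 96, 95, 96, 96, 96, 96, 96, 96, 94, 95, 96]
163 [187, 187, 186, 186, 186, 186, 186, 188, 188, 190, 176, 117, 109, 129, 115, 96, 87, 96, 100, 98, 99, 98, 98, 99, 99, 99, 98, 95, 96, 96]
```

```bash
python3 -m creep '[[0,0,-0.012,0,0,0,-1],[0,0,-0.013,0,0,0,-1],[0.023,0,0,0,0,0,-1],[0.025,0,0,0,0,0,-1],[0,0,0.02,0,0,0,-1],[0,0,0.02,0,0,0,-1],[0,0,0.015,0,0,0,-1],[0,0,0,0,0,0,-1],[0,0,0,0,0,0,-1],[0,0,0,0,0,0,-1]]'
python3 -c "from h import *;where(0,32,172)"
```

```text
time_s: 5.4
position: [0.5665, 0.1458, 0.1723]
orientation: [-1.571, -0.0, 1.412]
force: [-0.9, 0.1, -0.2]
width: -0.0
t 5.40 unit mm [  2.3  96.9 172.3] F unit [-0.9 -0.  -0.2] yaw [-1.571 -0.     1.412] w -0.00
tool shift mm [-64.9   0.3   2.3]
```

```bash
python3 -m creep '[[-0.01,0,0.002,0,0,0,-1],[-0.006,0,0,0,0,0,-1],[-0.005,0,0,0,0,0,-1],[-0.005,0,0,0,0,0,-1],[-0.005,0,0,0,0,0,-1],[-0.005,0,0,0,0,0,-1],[-0.005,0,0,0,0,0,-1],[0,0,0,0,0,0,-1],[0,0,0,0,0,0,-1],[0,0,0,0,0,0,-1]]'
python3 - <<'E'
from h import *
where(0,30,172)
a,b=optics.snapshot("top")[140:300,140:310],optics.snapshot("side")[80:240,160:330]
cv2.imwrite("pics/c4.png",cv2.resize(np.hstack([a,b]),None,fx=2.3,fy=2.3)[:,:,::-1])
E
```

```text
time_s: 6.65
position: [0.5572, 0.1055, 0.1718]
orientation: [-1.57, 0.001, 1.412]
force: [-1.0, -0.4, 0.4]
width: 0.003
t 6.65 unit mm [ -0.4  55.7 171.8] F unit [-0.9 -0.6  0.4] yaw [-1.570e+00  1.000e-03  1.412e+00] w 0.00
tool shift mm [-25.7  -0.2  -0.4]
```

View pics/c4.png

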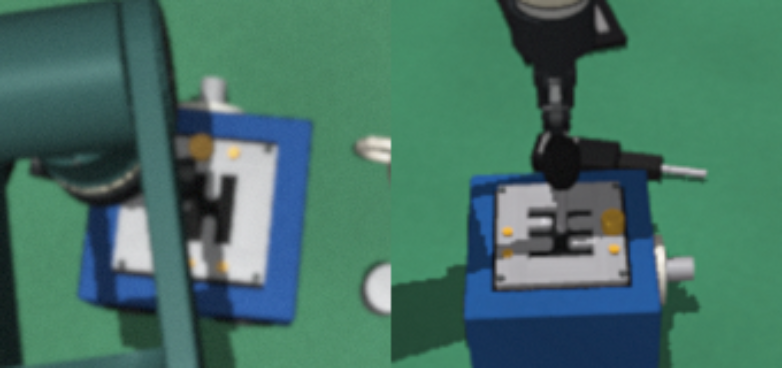

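Run:
```python
from h import *
for c in(-.356,-.3,-.25,-.2,-.1,0): print(c,stalk("side",0,c).round(1), "bottom",stalk("side",0,c,.12).round(1),"y",round(-145*np.sin(c),1))
im=optics.snapshot("side");V=im.max(2)
for r in range(150,172,2):print(r,V[r,218:250].tolist())
```

```text
-0.356 [232.3 143.7] bottom [232.7 154.3] y 50.5
-0.3 [232.3 145.2] bottom [232.7 155.6] y 42.9
-0.25 [232.3 146.7] bottom [232.7 156.9] y 35.9
-0.2 [232.4 148.4] bottom [232.7 158.3] y 28.8
-0.1 [232.4 152.2] bottom [232.8 161.5] y 14.5
0 [232.5 156.7] bottom [232.9 165.2] y -0.0
150 [142, 139, 111, 49, 14, 17, 21, 18, 18, 20, 22, 20, 16, 17, 19, 15, 17, 18, 18, 19, 18, 17, 17, 18, 24, 31, 34, 32, 34, 32, 33, 35]
152 [141, 143, 128, 69, 16, 15, 17, 15, 17, 19, 18, 18, 18, 17, 16, 21, 14, 16, 20, 19, 19, 15, 13, 13, 17, 21, 18, 20, 19, 22, 22, 20]
154 [140, 140, 135, 102, 55, 39, 38, 32, 25, 18, 20, 18, 22, 19, 15, 18, 21, 18, 16, 15, 18, 15, 12, 26, 40, 47, 48, 49, 54, 57, 59, 61]
156 [93, 96, 92, 84, 82, 84, 84, 79, 51, 24, 17, 20, 20, 14, 15, 19, 20, 16, 16, 18, 17, 17, 16, 41, 76, 85, 84, 83, 82, 81, 83, 81]
158 [80, 78, 76, 79, 78, 77, 80, 78, 67, 43, 18, 14, 15, 19, 17, 17, 16, 18, 17, 17, 14, 19, 36, 67, 82, 83, 81, 82, 81, 83, 81, 83]
160 [133, 133, 137, 148, 152, 152, 155, 164, 169, 163, 122, 61, 18, 17, 13, 13, 17, 18, 12, 14, 25, 57, 87, 96, 97, 94, 95, 93, 95, 94, 95, 96]
162 [180, 183, 183, 184, 185, 183, 183, 184, 186, 187, 175, 118, 72, 51, 40, 38, 42, 44, 48, 68, 91, 98, 100, 98, 98, 98, 97, 97, 97, 95, 95, 94]
164 [179, 181, 182, 182, 181, 183, 182, 182, 182, 184, 184, 162, 113, 93, 94, 96, 98, 95, 91, 96, 99, 96, 98, 96, 97, 96, 97, 97, 97, 94, 96, 95]
166 [178, 180, 179, 180, 180, 180, 182, 179, 180, 182, 184, 171, 114, 89, 92, 95, 98, 93, 91, 94, 98, 95, 95, 96, 97, 97, 97, 98, 96, 96, 95, 95]
168 [180, 181, 181, 181, 182, 183, 182, 183, 181, 179, 180, 180, 171, 156, 110, 94, 97, 94, 88, 95, 96, 97, 96, 97, 95, 96, 97, 95, 98, 96, 96, 96]
170 [179, 160, 128, 120, 123, 122, 123, 124, 121, 116, 115, 115, 115, 112, 94, 96, 97, 94, 90, 94, 95, 94, 92, 93, 93, 94, 94, 93, 92, 94, 95, 96]
```

```bash
python3 -m creep '[[-0.004,0,0,0,0,0,-1],[-0.004,0,0,0,0,0,-1],[-0.003,0,0,0,0,0,-1],[0,0,0,0,0,0,-1],[0,0,0,0,0,0,-1],[0.01,0,0,0,0,0,-1],[0.025,0,0,0,0,0,-1],[0.025,0,0,0,0,0,-1],[0,0,0,0,0,0,-1],[0,0,0,0,0,0,-1]]'
python3 - <<'E'
from h import *
where(0,30,172)
a,b=optics.snapshot("top")[160:290,160:290],optics.snapshot("side")[100:230,180:310]
cv2.imwrite("pics/c5.png",cv2.resize(np.hstack([a,b]),None,fx=3,fy=3)[:,:,::-1])
for c in(-.2,-.15,-.1,-.05,0,.05): print(c,stalk("side",0,c,.169).round(1),stalk("side",0,c).round(1), "bottom",stalk("side",0,c,.12).round(1),"top",stalk("top",0,c).round(1))
E
```

```text
time_s: 8.05
position: [0.5651, 0.1539, 0.1719]
orientation: [-1.57, 0.001, 1.412]
force: [-0.2, -0.2, 0.1]
width: 0.002
t 8.05 unit mm [ -0.4 104.7 171.9] F unit [-0.1 -0.2  0.1] yaw [-1.570e+00  1.000e-03  1.412e+00] w 0.00
tool shift mm [-74.7   0.   -0.3]
-0.2 [232.  138.6] [232.4 148.4] bottom [232.7 158.3] top [208.1 222.1]
-0.15 [232.1 140.7] [232.4 150.2] bottom [232.8 159.8] top [211.9 222.4]
-0.1 [232.1 143. ] [232.4 152.2] bottom [232.8 161.5] top [215.7 222.7]
-0.05 [232.2 145.5] [232.5 154.4] bottom [232.8 163.3] top [219.5 223. ]
0 [232.2 148.2] [232.5 156.7] bottom [232.9 165.2] top [223.4 223.4]
0.05 [232.3 151.1] [232.6 159.1] bottom [232.9 167.2] top [227.3 223.9]
```

View pics/c5.png

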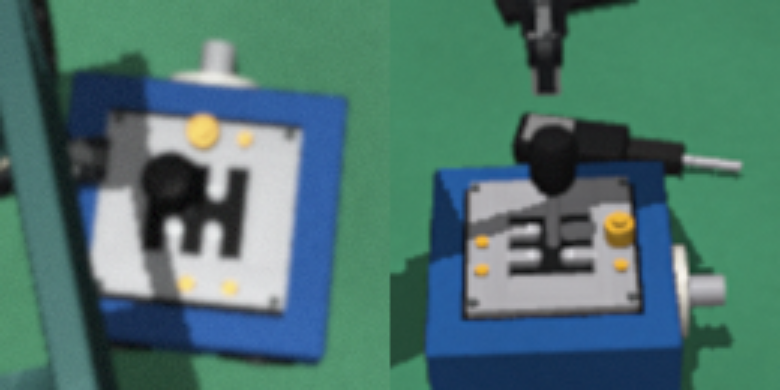

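In the top view the knob is at about (216.7,220), which gives crossgate ≈ -0.09 (y ≈ 12 mm) with the TCP at y = 44.7. That makes the offset 32 mm, matching 18 + 14.5. The lever can move freely in the channel, so I'll push to TCP y = 32.

```bash
python3 -m creep '[[-0.025,0,0,0,0,0,-1],[-0.023,0,0,0,0,0,-1],[-0.01,0,0,0,0,0,-1],[-0.006,0,0,0,0,0,-1],[-0.004,0,0,0,0,0,-1],[-0.0045,0,0,0,0,0,-1],[0,0,0,0,0,0,-1],[0,0,0,0,0,0,-1],[0.02,0,0,0,0,0,-1],[0.03,0,0,0,0,0,-1]]'
python3 -m creep '[[0.02,0,0,0,0,0,-1],[0,0,0.03,0,0,0,-1],[0,0,0.03,0,0,0,-1],[0,0,0.02,0,0,0,-1],[0,0,0,0,0,0,-1],[0,0,0,0,0,0,-1],[0,0,0,0,0,0,-1],[0,0,0,0,0,0,-1],[0,0,0,0,0,0,-1],[0,0,0,0,0,0,-1]]'
python3 - <<'E'
from h import *
where(-80,0,172)
t,s=optics.snapshot("top"),optics.snapshot("side")
cv2.imwrite("pics/c6.png",cv2.resize(np.hstack([t[160:290,160:290],s[100:230,180:310]]),None,fx=3,fy=3)[:,:,::-1])
for c in(-.05,0,.05): print(c,stalk("top",0,c,.169).round(1),stalk("top",0,c).round(1),stalk("top",.05,c).round(1))
E
```

```text
time_s: 9.4
position: [0.5618, 0.1329, 0.1721]
orientation: [-1.57, -0.0, 1.411]
force: [0.3, 0.2, -0.8]
width: -0.002
time_s: 10.65
position: [0.486, 0.1643, 0.1723]
orientation: [-1.571, -0.0, 1.412]
force: [-0.6, 0.6, -0.1]
width: -0.003
t 10.65 unit mm [-80.1 102.3 172.3] F unit [-0.7  0.5 -0.1] yaw [-1.571 -0.     1.412] w -0.00
tool shift mm [-102.3    0.3   -0. ]
-0.05 [218.1 220.7] [219.5 223. ] [220.  219.2]
0 [222.7 221.2] [223.4 223.4] [223.9 219.6]
0.05 [227.4 221.7] [227.3 223.9] [227.7 220. ]
```

View pics/c6.png

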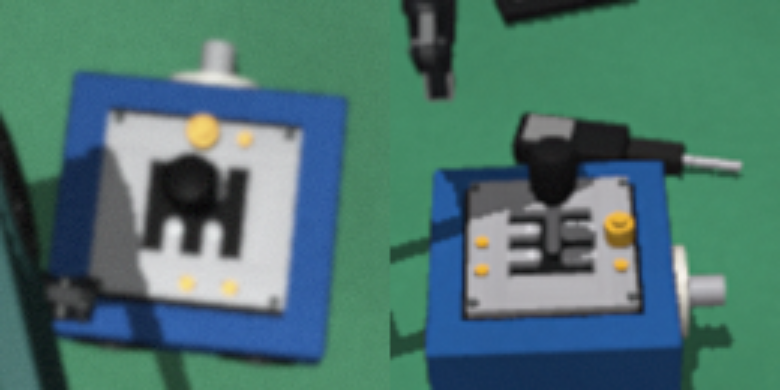

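The knob is now centred on the middle column, at top (223.3,220.3) against a predicted (223,222). Next I go round to the near side and push it far.

```bash
python3 -m creep '[[-0.03,0,0,0,0,0,-1],[-0.03,0,0,0,0,0,-1],[-0.03,0,0,0,0,0,-1],[-0.012,0,0,0,0,0,-1],[0,0,-0.02,0,0,0,-1],[0,0,-0.02,0,0,0,-1],[0,0,-0.01,0,0,0,-1],[0,0,-0.006,0,0,0,-1],[0,0,-0.006,0,0,0,-1],[0,0,0,0,0,0,-1]]'
python3 -c "from h import *;where(15,0,172)"
python3 -m creep '[[0,0,-0.005,0,0,0,-1],[0,0,-0.004,0,0,0,-1],[0,0,-0.004,0,0,0,-1],[0,0,-0.004,0,0,0,-1],[0,0,0,0,0,0,-1],[0,0,0,0,0,0,-1],[0,0,0,0,0,0,-1],[0,0,0,0,0,0,-1],[0,0,0,0,0,0,-1],[0,0,0,0,0,0,-1]]'
python3 -c "from h import *;where(15,0,172)"
```

```text
time_s: 12.0
position: [0.531, 0.0541, 0.1723]
orientation: [-1.571, -0.0, 1.412]
force: [-0.8, 0.3, 0.1]
width: 0.0
t 12.00 unit mm [-18.2   0.7 172.3] F unit [-0.8  0.2  0.1] yaw [-1.571 -0.     1.412] w 0.00
tool shift mm [ -0.8   0.3 -33.2]
time_s: 13.25
position: [0.5478, 0.0511, 0.1724]
orientation: [-1.571, -0.0, 1.412]
force: [0.5, -0.5, -0.3]
width: -0.003
t 13.25 unit mm [ -1.1   0.4 172.4] F unit [ 0.6 -0.4 -0.3] yaw [-1.571 -0.     1.412] w -0.00
tool shift mm [ -0.4   0.4 -16.1]
```

```bash
python3 -m creep '[[0,0,-0.005,0,0,0,-1],[0,0,-0.005,0,0,0,-1],[0,0,-0.004,0,0,0,-1],[0,0,-0.003,0,0,0,-1],[0,0,-0.002,0,0,0,-1],[0,0,0,0,0,0,-1],[0,0,0,0,0,0,-1],[0,0,0,0,0,0,-1],[0,0,0,0,0,0,-1],[0,0,0,0,0,0,-1]]'
python3 -c "from h import *;where(15,0,172)"
```

```text
time_s: 14.5
position: [0.5662, 0.0482, 0.1721]
orientation: [-1.57, -0.0, 1.412]
force: [-3.2, 1.3, -1.7]
width: -0.0
t 14.50 unit mm [ 17.6   0.5 172.1] F unit [-3.4  0.8 -1.7] yaw [-1.57  -0.     1.412] w -0.00
tool shift mm [-0.5  0.1  2.6]
```

Resistance is starting where the stop is expected. I'll nudge a little further, then retreat.

```bash
python3 -m creep '[[0,0,-0.0015,0,0,0,-1],[0,0,-0.0015,0,0,0,-1],[0,0,0,0,0,0,-1],[0,0,0,0,0,0,-1],[0,0,0,0,0,0,-1],[0,0,0,0,0,0,-1],[0,0,0,0,0,0,-1],[0,0,0,0,0,0,-1],[0,0,0,0,0,0,-1],[0,0,0,0,0,0,-1]]'
python3 -c "from h import *;where(15,0,172)"
python3 -m creep '[[0,0,0.005,0,0,0,-1],[0,0,0.02,0,0,0,-1],[0,0,0.03,0,0,0,-1],[0,0,0.03,0,0,0,-1],[0,-0.02,0.02,0,0,0,-1],[0.04,-0.03,0,0,0,0,-1],[0.05,0,0,0,0,0,-1],[0.05,0,0,0,0,0,-1],[0.03,0,0,0,0,0,-1],[0,0,0,0,0,0,-1]]'
python3 - <<'E'
from h import *
where()
t,s=optics.snapshot("top"),optics.snapshot("side")
cv2.imwrite("pics/c7.png",cv2.resize(np.hstack([t[130:290,110:360],s[100:260,180:310]]),None,fx=2,fy=2)[:,:,::-1])
for l in(.2,.25,.3,.33): print(l,stalk("top",l,0).round(1),stalk("top",l,0,.169).round(1),stalk("side",l,0).round(1))
for n,im,(x0,x1,y0,y1) in(("top",t,(205,250,175,230)),("side",s,(225,290,130,180))):
    V=im.max(2)[y0:y1,x0:x1]; print(n,[(a,x+x0,y+y0) for a,x,y in cents(V<45,15)])
E
```

```text
time_s: 15.75
position: [0.5679, 0.048, 0.1718]
orientation: [-1.566, 0.0, 1.412]
force: [-7.2, 1.5, 0.3]
width: -0.003
t 15.75 unit mm [ 19.3   0.5 171.8] F unit [-7.4  0.3  0.3] yaw [-1.566  0.     1.412] w -0.00
tool shift mm [-0.5 -0.2  4.3]
time_s: 17.0
position: [0.494, 0.2343, 0.223]
orientation: [-1.575, -0.002, 1.415]
force: [0.1, -0.4, 0.1]
width: -0.0
t 17.00 unit mm [-83.4 172.7 223. ] F unit [ 0.2 -0.3  0.1] yaw [-1.575 -0.002  1.415] w -0.00
0.2 [225.3 208.6] [224.9 203.4] [246.3 157.2]
0.25 [225.7 205.1] [225.5 199.3] [249.7 157.7]
0.3 [226.2 201.7] [226.1 195.2] [253.  158.3]
0.33 [226.5 199.7] [226.4 192.9] [255.  158.7]
top [(np.int32(300), np.float64(226.2), np.float64(199.2)), (np.int32(178), np.float64(223.5), np.float64(224.8))]
side [(np.int32(685), np.float64(251.9), np.float64(152.9)), (np.int32(57), np.float64(233.6), np.float64(174.9))]
```

View pics/c7.png

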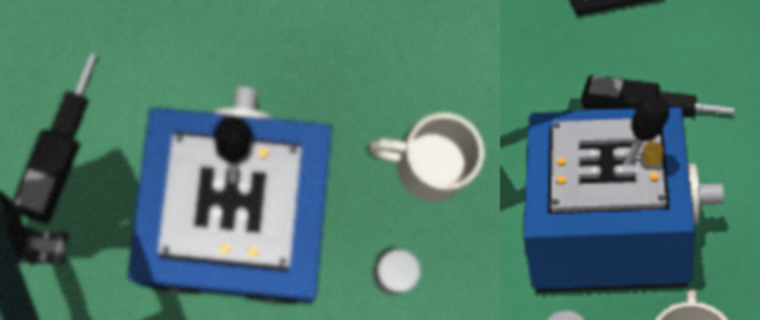

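The force rose to 7.4 N against a 2 N friction, so it's on the stop. Before handing in, I'll check the knob's outline in the top view against its known size.

Run:
```python
from h import *
t=optics.snapshot("top");m=(t.max(2)[175:215,205:250]<60).astype(np.uint8)
c=max(cv2.findContours(m,0,2)[0],key=cv2.contourArea);x,y,w,h=cv2.boundingRect(c);print("seen rows",y+175,y+h+175,"cols",x+205,x+w+205)
for l in(.2,.27,.33):
    P=[]
    for a in np.linspace(0,6.28,24):
        for z,r in((-.025,.016),(0,.018),(.015,.018),(.024,.012)):
            u=Ro.from_euler("y",l).apply([r*np.cos(a),r*np.sin(a),.145+z]);u=Ro.from_euler("z",YAW).apply(u)
            P.append(proj("top",u+np.r_[G,.042]))
    P=np.array(P);print(l,P.min(0).round(1),P.max(0).round(1))
```

```text
seen rows 189 212 cols 217 237
0.2 [215.3 196.5] [234.9 221.4]
0.27 [216.1 191.5] [235.5 217.2]
0.33 [216.8 187.4] [236.1 213.6]
```

```bash
python3 -c "
from cell import ctrl
print(ctrl.job_done())"
```

```text
the job is handed in; nothing more can be done
None
```

The lever is in the middle-far slot, the one with the tall thumbscrew, and the job is handed in at about 17 s of the 51 s allowed. With the fingers shut, I pushed it out of the left-far slot to the cross channel, sideways to the middle column, then far until it stopped.

- **Home:** the push met 7.4 N at the stop, against about 2 N to move the lever. The knob's outline in the top view (rows 189–212) gives a lever angle of 0.31–0.35 rad, where 0.27 is needed and the stop is at 0.33.
- **Column:** just before the last push, the knob was within about 3 px of where the middle column should put it.
- **Clear:** the arm ended about 19 cm from the unit's centre with no force on it. The thermometer, mug and reference cylinder looked unmoved in the last picture; I did not measure them again.
- **Disagreements:** the two cameras differed by about 2 mm and 0.016 rad on the unit's pose. Early side-view estimates of the sideways angle were less consistent than the top view, so I used the top view.

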